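# Shut the tip box and hold the pipette ready over the open tube

## Task

The pipette with the tip on it is ready for dispensing. First press the tip box's hinged lid fully shut until it snaps home, so that the other tips stay clean; then take that pipette from its stand, carry it over the tubes and hold it upright and still with the tip centred over the mouth of the one open tube, about half a centimetre to a centimetre above the rim, without the tip ever touching anything and without disturbing the other tubes, pipettes and things on the bench. Finish there while still holding the pipette in the air: do not put it down or let it go.

Things in the scene. Friction and masses are not known exactly. Their poses are not given: they have to be found in the camera images.
- lid (a joint): hinge of the tip box's lid: 0 = fully shut, grows as it opens (starts between 0.45 and 1.1 rad). The lid stays where it is left; from about 0.1 rad down it meets a snap catch at its front, which takes a push of about 5 to 8 N near the front edge and lets it snap home past about 0.05 rad; at 0 it is shut and the catch keeps it so
- tipbox: tip box, fixed to the bench: dark blue base with rows of yellowish tips inside, under a translucent grey hinged lid; 84 mm deep (x), 122 mm wide (y); base 60 mm high, lid a 28 mm deep hood (88 mm in all when shut). Origin under its middle, its front is its -x side
- lid_hinge (a point): fixed point on the middle of the lid's hinge line, on the tip box's far upper rim, 60 mm above the bench. Its y axis is the hinge line, z is up, its -x axis points across the box to the front. The lid turns about this line: its free front edge rises as it opens
- lid_press (a point): where to press: on the lid's outer top face, 12 mm behind its front edge, mid-width; moves with the lid. With the lid shut it lies 72 mm towards the front from the hinge point and 28 mm above it; its z axis is the outward normal of the lid's face
- pipette_grip (a point): middle of the grip of the pipette that has a tip fitted: upright white round handle, 24 mm diameter, may be grasped from any side. Plunger top 40 mm above this point, shoulder (handle's underside) 42 mm below, lower end of the tip 134 mm below; about 60 g; z up along it. Hangs by its shoulder in an open fork of the stand and lifts straight up (tines 15 mm apart)
- tip_end (a point): lower end of the fitted pipette tip (a yellowish cone 50 mm long, 8 mm at the top, 2 mm at the end), on the pipette's axis
- tip: the fitted pipette tip itself; origin at its lower end
- pipette: the same pipette with its tip; origin on its axis at the shoulder, 42 mm below the grip point; z up along it
- stand: pipette stand, fixed: dark grey base 120 x 230 x 12 mm, origin under its middle; a clear bar 206 mm long (along y), its top 130 mm (small lips at the tines' front ends 133 mm) above the bench, with three forks open to the front (-x of the stand), 60 mm apart; nothing stands above the bar but the three pipettes. Which fork holds which pipette varies
- spare1_grip (a point): middle of the grip of another pipette in the stand, the same but without a tip (leave alone); like all three its plunger's top stands 212 mm above the bench
- spare2_grip (a point): middle of the grip of the third pipette in the stand, without a tip (leave alone)
- rack: orange tube rack, fixed, a grid of 3 by 8 cells 22 mm apart, 73 x 190 mm, 60 mm high, its longer side along its y; origin under its middle
- mouth (a point): centre of the rim of the one open tube (no cap, 13 mm outside, 10.6 mm inside), which stands in a cell of the rack; rim about 79 mm above the bench; z up
- opentube: the open tube, 75 mm long; origin under its foot
- tube1_mid (a point): middle of a capped tube in the rack (leave alone): 13 mm tube with a 16 mm purple cap, cap top 91 mm above the bench
- tube2_mid (a point): the same, another capped tube
- tube3_mid (a point): the same, another capped tube
- tube4_mid (a point): the same, another capped tube
- tube5_mid (a point): the same, another capped tube
- tube6_mid (a point): the same, another capped tube
- reagent_mid (a point): middle of a small amber reagent bottle, 38 mm wide, 72 mm high (leave alone)
- jar_mid (a point): middle of a lidded jar, 56 mm wide, 60 mm high (leave alone)
- timer_mid (a point): middle of a flat white timer, 55 x 70 x 18 mm (leave alone)

How it is judged:
By the outcome, as a careful person would: the job done as asked, in the order asked, and still so for the second after the job is handed in, while the arm keeps its last pose, push and grip.
It also fails if it takes over 58 s, if anything falls off the work surface, if the arm or the gripper's body presses on something with over 40 N, if the wrist force passes 120 N, or if a joint passes its speed limit or range.

## Robot

A 6-joint arm with a two-finger parallel gripper is mounted at the origin on the work surface. World frame = base frame: x ahead of the robot, y to its left, z up, the work surface at z = 0. Lengths are in mm, angles in degrees, forces in N, time in s.
With the tool pointing down it reaches from about 300 to 850 mm from the base axis. Payload 4.2 kg.
Tool frame: the origin (TCP) lies midway between the tips of the shut fingers; the grasp point (between the pads) lies 19 mm behind it (env.grip_depth is the distance from the TCP to the grasp point, in mm); z points along the fingers, y is the line along which they close (so a half turn about z gives the same grasp; the last joint's range is limited). The gripper opens to 91 mm and grips with 3 to 60 N. Pads are 32 mm wide; open, the fingers measure 118 mm over their backs; the gripper's body (76 mm by 178 mm) begins 60 mm behind the grasp point.
Start: joints at [-1.146, 18.312, 89.639, -0, 72.044, -1.146], TCP at [575.016, 0, 213.976] pointing down, gripper open.
Joint ranges: [-177.97, 177.97], [-48.28, 115.42], [12.27, 149.76], [-77.06, 257.06], [2.81, 150.46], [-146.56, 146.56]. Speed limits (degrees/s): [147.25, 147.25, 180, 180, 180, 180].

## Interface

Orientations are given as [roll, pitch, yaw] about the fixed x, y, z axes, in that order (R = Rz(yaw) Ry(pitch) Rx(roll)).
In Python, from workcell import env, eyes gives the robot as it stands.
- The arm moves only by the tool send_rows, never from a script. Its argument "motion" is a list of rows, each a list of 7 numbers: the shift along the world's x, y, z normalised to -1 to 1, where 1 is 0.5 m, then the turn, a rotation vector about the world's x, y, z normalised to -1 to 1, where 1 is 60 degrees, then the opening, from -1 (shut) to 1 (fully open). A call has 1 to 20 rows; each row is the pose to reach, as a shift and turn from the pose commanded when the call began; what a row does not reach only later rows make up. A row lasts 1/8 s, in which the tool goes at most 62.5 mm and 10.7 degrees, less where a joint would pass 70% of its speed; a pose out of reach is approached as far as the arm can. A call with a number of a shift or a turn outside -1 to 1 is refused whole. A call with a gripper value outside its range is refused whole. The fingers move at their own pace and stop on an object; "squeeze" is the grip in N (left out, the last holds). Time passes only in rows, so rows that repeat a pose let the fingers close. It gives the time, the measured TCP pose, the force, the opening and the grip force at its end, in the units of the state.
- env.state(): the state, without advancing time (a new reading comes with each control period).
- eyes.grab_frame(name): name is "scene" or "side" or "wrist"; returns a dict with "pixels" (480x640x3 uint8, red, green, blue), "depth" (480x640 float32, mm along the optical axis (not along the pixel's ray), 0 where there is no reading), "fx", "fy", "cx", "cy" (pixels), "distortion" ([k1, k2, p1, p2, k3] as OpenCV has them; the pictures are not rectified), "R" (3x3) and "t" (3): a world point X has camera coordinates R X + t; the wrist camera has in their place "T_tool_cam" (4x4, takes a point from camera to tool coordinates, whose origin is the TCP and whose axes are the flange's). Camera axes: x right, y down, z forward; pixel columns grow to the right and rows downward; lengths in mm; the calibration is good to about 2 mm. A picture is of the moment at which its call begins: read the wrist's pose just before it.
- env.job_done(): hands the job in; it is judged then, once.
The state is a dict: "time_s": time; "qpos": joint angles; "qvel": joint speeds; "effort": joint torques, N m; "ee_pos": TCP position; "ee_rot": TCP orientation; "force": force on the tool from outside, world axes, zero at the start; "torque": the same for the moment, N m; "gripper_width": finger opening in mm; "gripper_force": force on a finger pad.
Only numpy, scipy, OpenCV 4.12 (cv2) and the standard library are available. Lean on these libraries where they do the work, as an engineer would, in place of code of your own. Each camera call takes 0.05 s, during which the arm holds its last target. There are 200 camera calls.

## Working session

There is one attempt and no reset: what is moved stays moved. The work goes in short steps, Python scripts to look and compute and a tool call to move; the robot and the scene stay as the last step left them, time stands still between calls to the robot, and variables do not carry over. Pictures are saved under pics/ and viewed, at most 10 in all, crops included, and the job is handed in when it is done.

Besides the shell and the picture viewer there is one more tool, called after "Emit:" by a JSON object that holds its "name" and its "arguments". send_rows: Moves the arm, as the interface text tells. Its arguments: {"type":"object","properties":{"motion":{"type":"array"},"squeeze":{"type":"number"}},"required":["motion"]}

```bash
mkdir -p pics; ls; python3 - <<'E'
from workcell import env, eyes
import cv2,numpy as np
s=env.state();print(s)
for n in("scene","side"):
    f=eyes.grab_frame(n);cv2.imwrite(f"pics/{n}0.png",f["pixels"][:,:,::-1]);np.savez(f"{n}0.npz",**f)
    print(n,f["fx"],f["cx"],f["cy"],f["distortion"],(-np.array(f["R"]).T@f["t"]).round(),np.array(f["R"]).round(2).tolist())
E
```

```text
pics
{'time_s': 0.0, 'qpos': array([-1.14707711e+00,  1.83505189e+01,  8.97073342e+01, -1.10871748e-03,
        7.20441376e+01, -1.14844167e+00]), 'qvel': array([-0.02595696,  0.06122294,  0.06186475, -0.0589006 ,  0.14327635,
       -0.02776149]), 'effort': array([-5.01459035e-04, -4.12465632e+01, -2.31973493e+01,  7.28826877e-02,
        4.58198413e-02, -1.41870069e-04]), 'ee_pos': array([ 5.74482392e+02, -6.70601364e-03,  2.13125251e+02]), 'ee_rot': array([-1.79898009e+02, -9.90277233e-04,  9.00017064e+01]), 'force': array([0.26607306, 0.71514532, 0.24455622]), 'torque': array([-0.00932035,  0.02584286, -0.03695092]), 'gripper_force': 0.0, 'gripper_width': 91.47510316432363}
scene 485.5206847868028 320.2654593190548 243.38949313244206 [-0.01817939  0.          0.          0.          0.        ] [1415.  274.  742.] [[-0.32, 0.95, 0.01], [0.54, 0.19, -0.82], [-0.78, -0.26, -0.57]]
side 517.0015808020454 323.2515092783542 236.50464622153316 [-0.03387152  0.          0.          0.          0.        ] [ 139. -669.  875.] [[0.85, -0.52, 0.0], [-0.36, -0.59, -0.72], [0.38, 0.61, -0.69]]
```

View pics/scene0.png

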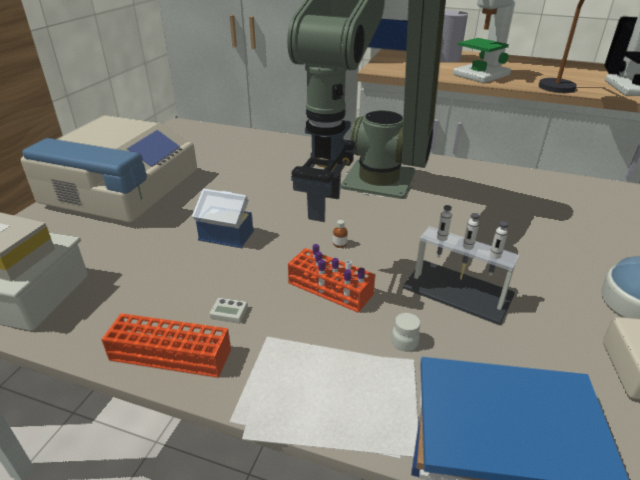

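View pics/side0.png

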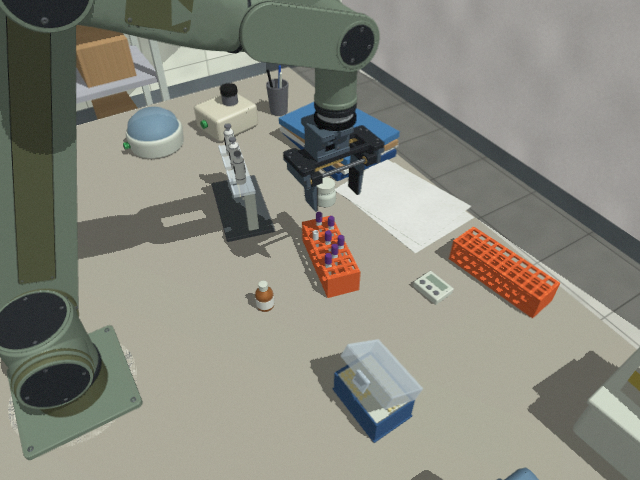

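The scene view has the tip box at (225,217), the rack at (331,278), the stand at (465,260) and a tip showing under the middle pipette at about (463,272). In the side view the tip box is at (377,388), the rack at (330,255) and the stand at (240,190). Next I zoom in.

```bash
cat > h.py <<'E'
import numpy as np, cv2
def load(n): return dict(np.load(n))
def K(f): return np.array([[f["fx"],0,f["cx"]],[0,f["fy"],f["cy"]],[0,0,1]],float)
def ray(f,u,v):
    p=cv2.undistortPoints(np.array([[[u,v]]],float),K(f),np.array(f["distortion"],float))[0,0]
    R=np.array(f["R"]); return -R.T@f["t"], R.T@np.array([p[0],p[1],1])
def plane(f,u,v,z):
    c,d=ray(f,u,v); return c+d*(z-c[2])/d[2]
def tri(fs,uvs):
    A=np.zeros((3,3));b=np.zeros(3);L=[]
    for f,(u,v) in zip(fs,uvs):
        c,d=ray(f,u,v);d=d/np.linalg.norm(d);P=np.eye(3)-np.outer(d,d);A+=P;b+=P@c;L.append((c,P))
    X=np.linalg.solve(A,b);return X,[round(float(np.linalg.norm(P@(X-c))),1) for c,P in L]
def proj(f,X):
    R=np.array(f["R"]);r,_=cv2.Rodrigues(R)
    return cv2.projectPoints(np.array(X,float).reshape(-1,1,3),r,np.array(f["t"],float),K(f),np.array(f["distortion"],float))[0][:,0]
def cloud(f):
    d=f["depth"];v,u=np.mgrid[:480,:640]
    p=cv2.undistortPoints(np.stack([u,v],-1).reshape(-1,1,2).astype(float),K(f),np.array(f["distortion"],float)).reshape(480,640,2)
    X=np.dstack([p*d[...,None],d]).astype(float)-np.array(f["t"]); return X@np.array(f["R"])
def wristcam(f,s):  # add R,t
    from scipy.spatial.transform import Rotation as Ro
    T=np.eye(4);T[:3,:3]=Ro.from_euler("xyz",s["ee_rot"],degrees=True).as_matrix();T[:3,3]=s["ee_pos"]
    C=np.linalg.inv(T@f["T_tool_cam"]);f["R"]=C[:3,:3];f["t"]=C[:3,3];return f
E
python3 - <<'E'
from h import *
a=cv2.imread("pics/scene0.png");b=cv2.imread("pics/side0.png")
g=lambda im,x,y:cv2.resize(im[y:y+100,x:x+133],(399,300),interpolation=cv2.INTER_CUBIC)
cv2.imwrite("pics/m1.png",np.vstack([np.hstack([g(a,400,200),g(a,270,225)]),np.hstack([g(b,180,110),g(b,270,200)])]))
for n in("scene","side"):
    f=load(n+"0.npz");X=cloud(f);D=f["depth"]>0
    for nm,m in(("rack",(f["pixels"][...,0]>170)&(f["pixels"][...,1]<90)&(f["pixels"][...,2]<70)),("blue",(f["pixels"][...,2]>70)&(f["pixels"][...,0]<60)&(f["pixels"][...,1]<85))):
        p=X[m&D]
        p=p[(p[:,0]<900)&(p[:,0]>200)&(p[:,2]>15)&(p[:,2]<110)]
        if nm=="blue":p=p[(p[:,1]<-120)]
        r=cv2.minAreaRect(p[:,:2].astype(np.float32));print(n,nm,len(p),r,np.percentile(p[:,2],[1,99]), np.percentile(p,[1,99],axis=0).round().tolist())
E
```

```text
scene rack 1732 ((738.5443725585938, -103.15687561035156), (199.77020263671875, 531.6488037109375), 50.9955940246582) [23.61342264 61.87314328] [[540.0, -329.0, 24.0], [899.0, 103.0, 62.0]]
scene blue 161 ((478.0157165527344, -412.5889892578125), (85.22640228271484, 325.5963439941406), 6.143938064575195) [ 15.1243129  109.19853019] [[422.0, -573.0, 15.0], [509.0, -255.0, 109.0]]
side rack 966 ((732.7821044921875, -110.91390991210938), (197.8485870361328, 539.1522216796875), 51.22700119018555) [15.97241714 63.56617849] [[525.0, -338.0, 16.0], [899.0, 94.0, 64.0]]
side blue 941 ((459.8859558105469, -317.7943115234375), (84.28268432617188, 122.87742614746094), 2.6352789402008057) [15.53670845 61.46361281] [[416.0, -380.0, 16.0], [502.0, -259.0, 61.0]]
```

View pics/m1.png

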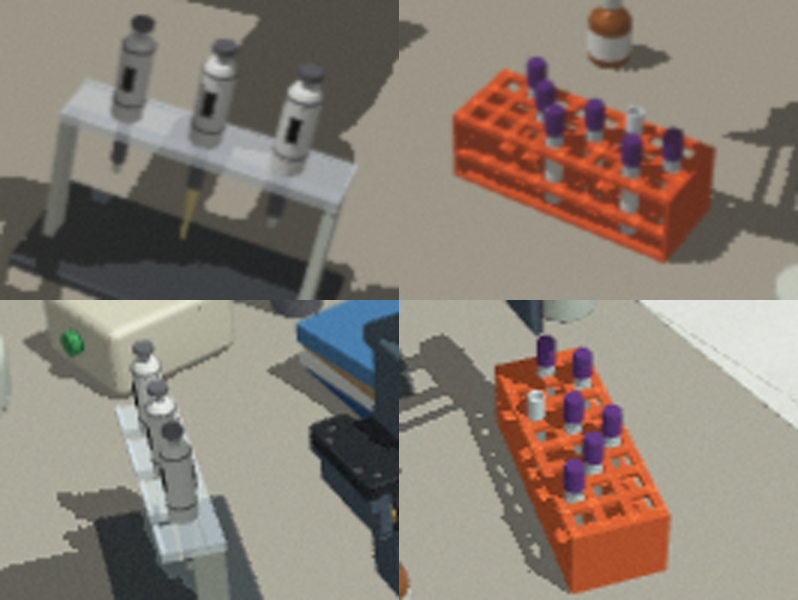

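The middle pipette carries the tip. Its plunger top is at scene (474.7,215.3) and side (232.3,138.7). The open tube's rim is at scene (348.7,262) and side (316,231.3). Next: triangulation and the lid geometry.

```bash
python3 - <<'E'
from h import *
S,D=load("scene0.npz"),load("side0.npz")
print("mouth",tri([S,D],[(348.7,262),(316,231.3)]))
print("plunger",tri([S,D],[(474.7,215.3),(232.3,138.7)]))
print("plL",tri([S,D],[(400+144/3,200+22/3),(180+143/3,110+47/3)]),"plR",tri([S,D],[(400+312/3,200+73/3),(180+174/3,110+130/3)]))
for f in(S,D):
    X=cloud(f);ok=f["depth"]>0
    p=X[ok];q=p[(abs(p[:,0]-470)<90)&(abs(p[:,1]+318)<62)&(p[:,2]>63)&(p[:,2]<190)]
    print("lid",len(q))
    for x in range(380,560,12):
        w=q[(q[:,0]>=x)&(q[:,0]<x+12)]
        if len(w)>2:print(x,len(w),np.percentile(w[:,2],[2,50,98]).round(),np.percentile(w[:,1],[2,98]).round())
    q=p[(p[:,0]>540)&(p[:,0]<680)&(p[:,1]>-90)&(p[:,1]<110)&(p[:,2]>55)&(p[:,2]<64)];r=cv2.minAreaRect(q[:,:2].astype(np.float32));print("rack top",r)
    for z0,z1 in((124,134),(5,16)):
        q=p[(p[:,0]>350)&(p[:,0]<700)&(p[:,1]>130)&(p[:,1]<420)&(p[:,2]>z0)&(p[:,2]<z1)]
        if len(q)>9:print("stand",z0,len(q),cv2.minAreaRect(q[:,:2].astype(np.float32)),np.percentile(q[:,2],[5,50,95]).round(1))
E
```

```text
mouth (array([568.3805969 ,  57.71594043,  78.3539606 ]), [1.4, 1.4])
plunger (array([493.62600039, 305.21984815, 209.90423988]), [0.5, 0.5])
plL (array([490.32853926, 265.78786924, 242.07839373]), [27.6, 27.6]) plR (array([498.83124707, 345.82476676, 174.21397251]), [33.4, 33.4])
lid 1441
428 10 [101. 118. 120.] [-329. -257.]
440 139 [104. 123. 127.] [-374. -256.]
452 208 [111. 118. 125.] [-374. -257.]
464 219 [103. 111. 117.] [-373. -257.]
476 205 [ 97. 103. 111.] [-372. -260.]
488 216 [ 89.  96. 103.] [-373. -258.]
500 309 [64. 87. 95.] [-371. -258.]
512 135 [73. 83. 89.] [-372. -266.]
rack top ((580.0482788085938, 20.179771423339844), (191.7696990966797, 78.37705993652344), 76.49921417236328)
stand 124 1251 ((491.0600280761719, 305.02655029296875), (206.66983032226562, 56.117549896240234), 76.13701629638672) [125.6 129.1 132. ]
stand 5 3216 ((566.4989013671875, 287.5761413574219), (228.7247772216797, 279.4434509277344), 76.17823791503906) [ 8.  10.8 13.2]
lid 3231
416 111 [ 63. 100. 107.] [-339. -278.]
428 584 [ 65. 112. 121.] [-377. -260.]
440 616 [100. 124. 129.] [-379. -261.]
452 382 [ 94. 120. 126.] [-378. -261.]
464 374 [ 84. 113. 118.] [-378. -259.]
476 354 [ 80. 106. 111.] [-377. -259.]
488 348 [ 73.  98. 104.] [-377. -260.]
500 326 [71. 91. 96.] [-376. -260.]
512 136 [81. 86. 90.] [-375. -263.]
rack top ((580.7383422851562, 17.753700256347656), (195.23529052734375, 75.31153869628906), 77.00776672363281)
stand 124 579 ((491.272216796875, 302.84765625), (209.26255798339844, 50.68722915649414), 76.42933654785156) [126.  130.8 133.3]
stand 5 2072 ((512.0344848632812, 285.6885986328125), (348.5107421875, 277.7083435058594), 7.052211761474609) [ 7.7 12.5 15.2]
```

The numbers agree: mouth z is 78 (text says 79) and plunger top is 210 (text says 212). The box centre is (460,-318) with its front at -x. The lid slope gives θ≈0.53 rad, so the press point is near (454,-318,120). I'll shut the fingers and move above it.

Emit:
{"name": "send_rows", "arguments": {"motion": [[-0.08,-0.1,-0.02,0,0,0,-1],[-0.13,-0.2,-0.04,0,0,0,-1],[-0.17,-0.32,-0.06,0,0,0,-1],[-0.2,-0.44,-0.08,0,0,0,-1],[-0.22,-0.55,-0.09,0,0,0,-1],[-0.226,-0.636,-0.09,0,0,0,-1],[-0.226,-0.636,-0.1,0,0,0,-1],[-0.226,-0.636,-0.108,0,0,0,-1],[-0.226,-0.636,-0.108,0,0,0,-1],[-0.226,-0.636,-0.108,0,0,0,-1]], "squeeze": 20}}

```text
time_s: 1.35
ee_pos: [462.3, -317.0, 160.2]
ee_rot: [180.0, -0.0, 90.1]
force: [0.6, -0.4, 0.4]
gripper_width: 0.3
gripper_force: 0.0
```

Emit:
{"name": "send_rows", "arguments": {"motion": [[0,0,-0.03,0,0,0,-1],[0,0,-0.06,0,0,0,-1],[-0.006,0,-0.08,0,0,0,-1],[-0.014,0,-0.09,0,0,0,-1],[-0.02,0,-0.098,0,0,0,-1],[-0.026,0,-0.106,0,0,0,-1],[-0.032,0,-0.112,0,0,0,-1],[-0.037,0,-0.118,0,0,0,-1],[-0.041,0,-0.124,0,0,0,-1],[-0.043,0,-0.127,0,0,0,-1],[-0.043,0,-0.127,0,0,0,-1]]}}

```text
time_s: 2.72
ee_pos: [440.4, -317.9, 96.3]
ee_rot: [-180.0, -0.0, 90.0]
force: [0.4, 0.1, 0.1]
gripper_width: 0.3
gripper_force: 0.0
```

Emit:
{"name": "send_rows", "arguments": {"motion": [[-0.004,0,-0.004,0,0,0,-1],[-0.006,0,-0.008,0,0,0,-1],[-0.008,0,-0.012,0,0,0,-1],[-0.008,0,-0.015,0,0,0,-1],[-0.008,0,-0.017,0,0,0,-1],[-0.008,0,-0.017,0,0,0,-1]]}}

```text
time_s: 3.48
ee_pos: [436.2, -318.1, 88.1]
ee_rot: [-180.0, 0.0, 90.0]
force: [-2.3, 0.4, 4.0]
gripper_width: 0.0
gripper_force: 2.1
```

Emit:
{"name": "send_rows", "arguments": {"motion": [[0,0,-0.002,0,0,0,-1],[0,0,-0.004,0,0,0,-1],[0,0,-0.006,0,0,0,-1],[0,0,-0.006,0,0,0,-1]]}}

```text
time_s: 3.98
ee_pos: [436.1, -318.1, 87.6]
ee_rot: [180.0, 0.0, 90.0]
force: [-5.2, 2.4, 19.8]
gripper_width: 0.2
gripper_force: 10.1
```

The lid face stands at 87.6 mm under 20 N, so it is on its stop. I'll lift off, go to a viewpoint near the stand and rack, and turn the closing line to -14°.

Emit:
{"name": "send_rows", "arguments": {"motion": [[0,0,0.04,0,0,0,-1],[0,0,0.14,0,0,0,-1],[0.02,0.08,0.24,0,0,0,-1],[0.04,0.18,0.34,0,0,0,-0.5],[0.07,0.29,0.42,0,0,0,0.1],[0.1,0.4,0.47,0,0,-0.05,0.1],[0.13,0.51,0.49,0,0,-0.1,0.1],[0.15,0.62,0.49,0,0,-0.15,0.1],[0.17,0.73,0.49,0,0,-0.2,0.1],[0.18,0.84,0.49,0,0,-0.23,0.1],[0.187,0.93,0.49,0,0,-0.23,0.1],[0.187,0.996,0.49,0,0,-0.23,0.1],[0.187,0.996,0.49,0,0,-0.23,0.1],[0.187,0.996,0.49,0,0,-0.23,0.1]]}}

```text
time_s: 5.72
ee_pos: [529.8, 179.4, 329.5]
ee_rot: [-180.0, 0.1, 76.2]
force: [-0.1, 0.1, -0.3]
gripper_width: 50.2
gripper_force: 0.0
```

```bash
python3 - <<'E'
from workcell import env, eyes
from h import *
s=env.state();f=eyes.grab_frame("wrist");f=wristcam(f,s);np.savez("w1.npz",**{k:f[k] for k in("pixels","depth","fx","fy","cx","cy","distortion","R","t","T_tool_cam")})
print(s["ee_pos"],s["ee_rot"],np.array(f["T_tool_cam"]).round(2))
cv2.imwrite("pics/w1.png",f["pixels"][:,:,::-1])
for X in([493.6,305.2,210],[568.4,57.7,78.4],[508,363,210],[479,247,210]):print(proj(f,X).round())
g=eyes.grab_frame("side");np.savez("side1.npz",**g);X=cloud(g);p=X[g["depth"]>0]
q=p[(abs(p[:,0]-460)<50)&(abs(p[:,1]+318)<70)&(p[:,2]>75)&(p[:,2]<190)]
for x in range(415,515,16):
    w=q[(q[:,0]>=x)&(q[:,0]<x+16)]
    if len(w)>2:print(x,len(w),np.percentile(w[:,2],[10,50,90]).round(1))
E
```

```text
[529.8254013  179.39029086 329.45411362] [-1.79961101e+02  7.03148433e-02  7.61964080e+01] [[  -0.     -0.96   -0.28   79.55]
 [   1.     -0.     -0.     -1.35]
 [  -0.     -0.28    0.96 -171.15]
 [   0.      0.      0.      1.  ]]
[[229.  95.]]
[[365. 291.]]
[[224.   5.]]
[[234. 174.]]
415 660 [77.9 87.4 89.8]
431 630 [86.3 88.4 90.3]
447 609 [86.4 88.4 90.2]
463 598 [86.4 88.3 90.2]
479 593 [86.3 88.4 90.2]
495 296 [86.2 88.3 90.3]
```

View pics/w1.png

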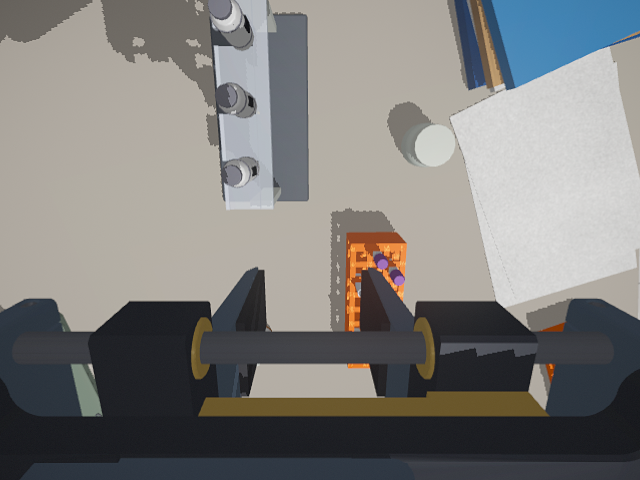

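Lid face is flat at 88.4 mm across its depth, so it is shut. The wrist view has the middle plunger at (230,98), 3 px from the prediction. Next I refine the mouth from directly above.

Emit:
{"name": "send_rows", "arguments": {"motion": [[0.03,-0.09,0,0,0,0,0.1],[0.06,-0.18,0,0,0,0,0.1],[0.076,-0.244,0,0,0,0,0.1],[0.076,-0.244,0,0,0,0,0.1],[0.076,-0.244,0,0,0,0,0.1]]}}

```text
time_s: 6.45
ee_pos: [567.8, 57.8, 330.1]
ee_rot: [-180.0, -0.0, 76.1]
force: [0.2, -0.1, 0.8]
gripper_width: 50.0
gripper_force: 0.0
```

```bash
cat > snap.py <<'E'
from workcell import env, eyes
from h import *
def snap(n):
    s=env.state();f=wristcam(eyes.grab_frame("wrist"),s)
    np.savez(n+".npz",**{k:f[k] for k in("pixels","depth","fx","fy","cx","cy","distortion","R","t","T_tool_cam")})
    print(s["ee_pos"].round(1),s["ee_rot"].round(2));return f
def crop(f,u,v,w,h,name,k):
    x,y=int(u-w/2),int(v-h/2);x=max(x,0);y=max(y,0)
    cv2.imwrite("pics/"+name,cv2.resize(f["pixels"][y:y+h,x:x+w,::-1],None,fx=k,fy=k,interpolation=cv2.INTER_CUBIC));print("crop origin",x,y)
E
python3 - <<'E'
from snap import *
f=snap("w2");u,v=proj(f,[568.4,57.7,78.4])[0];print(u,v)
crop(f,u,v,130,100,"w2c.png",6)
E
```

```text
[567.8  57.8 330.1] [-1.7999e+02 -3.0000e-02  7.6140e+01]
314.230837652842 208.99437095912987
crop origin 249 158
```

View pics/w2c.png

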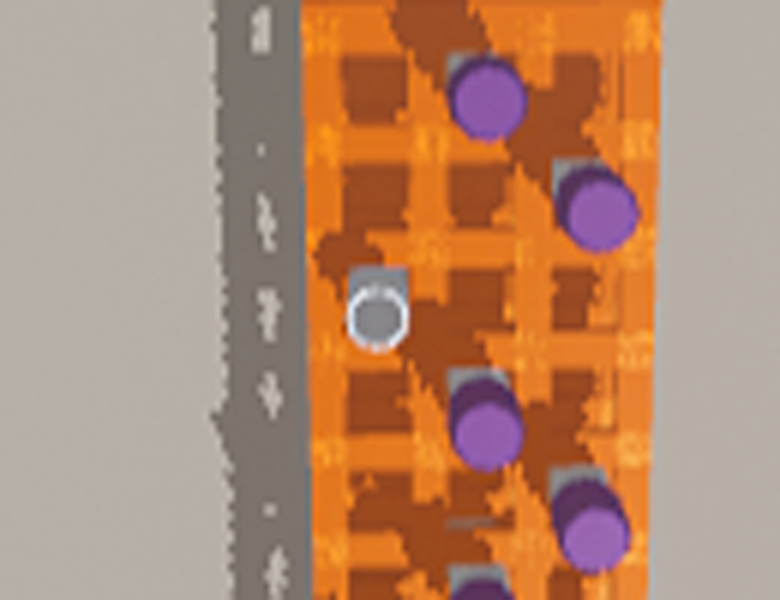

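Emit:
{"name": "send_rows", "arguments": {"motion": [[-0.03,0.09,0,0,0,0,0.1],[-0.06,0.18,0,0,0,0,0.1],[-0.09,0.28,0,0,0,0,0.1],[-0.12,0.38,0,0,0,0,0.1],[-0.14,0.45,0,0,0,0,0.1],[-0.148,0.494,0,0,0,0,0.1],[-0.148,0.494,0,0,0,0,0.1],[-0.148,0.494,0,0,0,0,0.1]]}}

```text
time_s: 7.5
ee_pos: [494.3, 304.1, 330.0]
ee_rot: [180.0, 0.0, 76.2]
force: [-0.2, -0.8, 0.2]
gripper_width: 50.4
gripper_force: 0.0
```

```bash
python3 - <<'E'
from snap import *
f=snap("w3");u,v=proj(f,[493.6,305.2,210])[0];print(u,v)
crop(f,u,v,160,120,"w3c.png",5)
E
```

```text
[494.3 304.1 330. ] [1.7997e+02 4.0000e-02 7.6160e+01]
312.9696105922619 236.293320518728
crop origin 232 176
```

View pics/w3c.png

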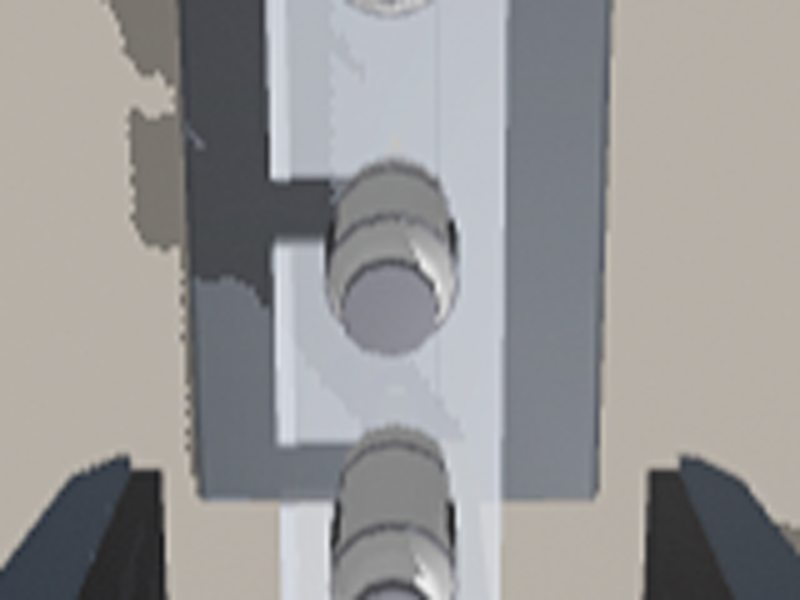

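In w2 the mouth is at about (311.4,210.4). In w3 the middle plunger top is at (309.4,237.0), with neighbours above and below it, so it is the middle one.

```bash
python3 - <<'E'
from h import *
S,D,w1,w2,w3=[load(n+".npz") for n in("scene0","side0","w1","w2","w3")]
print("mouth",tri([S,D,w2],[(348.7,262),(316,231.3),(311.4,210.4)]),plane(w2,311.4,210.4,79))
print("pl",tri([S,D,w3],[(474.7,215.3),(232.3,138.7),(309.4,237)]),plane(w3,309.4,237,212))
# plunger top in w1 by mask: dark gray blob near (229,98)
im=w1["pixels"][80:120,205:260].astype(int); 
X=cloud(w1)[80:120,205:260];m=X[...,2]>205
v,u=np.nonzero(m);print("w1 top px",u.mean()+205,v.mean()+80,len(u), X[m].mean(0))
X=cloud(w3);m=(X[...,2]>206)&(X[...,2]<218);m[:,:285]=0;m[:,335:]=0;m[:215]=0;m[258:]=0
v,u=np.nonzero(m);print("w3 top px",u.mean(),v.mean(),len(u),X[m].mean(0))
X=cloud(w2);m=(X[...,2]>74)&(X[...,2]<84);m[:,:300]=0;m[:,323:]=0;m[:200]=0;m[222:]=0
v,u=np.nonzero(m);print("w2 mouth px",u.mean(),v.mean(),len(u),X[m].mean(0))
# tip column w3/scene: handle silhouettes at z~170
E
```

```text
mouth (array([566.62272163,  57.12280546,  78.31915945]), [1.4, 2.4, 2.0]) [564.65781496  56.953421    79.        ]
pl (array([492.1310729 , 305.15139198, 209.70458041]), [0.5, 1.7, 1.7]) [490.61807625 305.85049533 212.        ]
w1 top px 226.09111617312072 95.24601366742597 439 [492.65630405 303.86714269 219.26568614]
w3 top px 309.58415841584156 236.4818481848185 303 [490.8812434  306.25791874 212.05193423]
w2 mouth px 311.42105263157896 209.78947368421052 38 [564.82955481  57.54054798  78.31078561]
```

```bash
python3 - <<'E'
from h import *
w=load("w3.npz");print(w["fx"],w["cx"],w["cy"])
R=np.array(w["T_tool_cam"])
def pt(p):
    c=np.linalg.inv(R)@np.array([*p,1]);return c[:3],[w["fx"]*c[0]/c[2]+w["cx"],w["fy"]*c[1]/c[2]+w["cy"]]
for p in([0,0,0],[0,25,0],[0,-25,0],[16,25,0],[16,-25,0]):print(p,pt(p)[1])
g=cv2.cvtColor(w["pixels"],cv2.COLOR_RGB2GRAY)
for r in(272,280,285,290,300,310):
    d=w["depth"][r];near=(d>0)&(d<215)
    x=np.nonzero(near)[0];l=x[x<310].max();h=x[x>310].min();print(r,l,h,(l+h)/2,d[l],d[h])
E
```

```text
350.8746751959692 312.5400608224549 243.99900683085693
[0, 0, 0] [np.float64(315.1446166261532), np.float64(296.8673552933382)]
[0, 25, 0] [np.float64(362.148083165676), np.float64(296.8456657470583)]
[0, -25, 0] [np.float64(268.14285515811787), np.float64(296.8890440528203)]
[16, 25, 0] [np.float64(363.360292884675), np.float64(268.57497507357897)]
[16, -25, 0] [np.float64(267.02878165858505), np.float64(268.62047772129523)]
272 263 362 312.5 178.85796 178.11972
280 264 361 312.5 182.23242 182.87047
285 264 361 312.5 182.3953 182.6575
290 264 361 312.5 182.34424 182.25806
300 265 360 312.5 185.96422 186.96623
310 265 360 312.5 185.8474 187.19133
```

The fingertips appear at u=312.5 where calibration predicts 315.1, so the wrist camera reads 1.35 mm off along the tool's y. Corrected, the plunger is (492.1,305.4) and the mouth (566.2,56.9), which matches the three-view results. I descend around the pipette.

Emit:
{"name": "send_rows", "arguments": {"motion": [[-0.004,0.001,-0.06,0,0,0,0.1],[-0.004,0.001,-0.12,0,0,0,0.1],[-0.004,0.001,-0.18,0,0,0,0.1],[-0.004,0.001,-0.23,0,0,0,0.1],[-0.004,0.001,-0.28,0,0,0,0.1],[-0.004,0.001,-0.32,0,0,0,0.1],[-0.004,0.001,-0.345,0,0,0,0.1],[-0.004,0.001,-0.354,0,0,0,0.1],[-0.004,0.001,-0.354,0,0,0,0.1],[-0.004,0.001,-0.354,0,0,0,0.1]]}}

```text
time_s: 8.8
ee_pos: [492.5, 305.7, 153.8]
ee_rot: [179.9, -0.1, 76.2]
force: [-0.7, 0.4, -0.6]
gripper_width: 50.2
gripper_force: 0.0
```

```bash
python3 - <<'E'
from snap import *
f=snap("w4");cv2.imwrite("pics/w4.png",f["pixels"][:,:,::-1])
E
```

```text
[492.5 305.7 153.8] [ 1.7992e+02 -7.0000e-02  7.6200e+01]
```

View pics/w4.png

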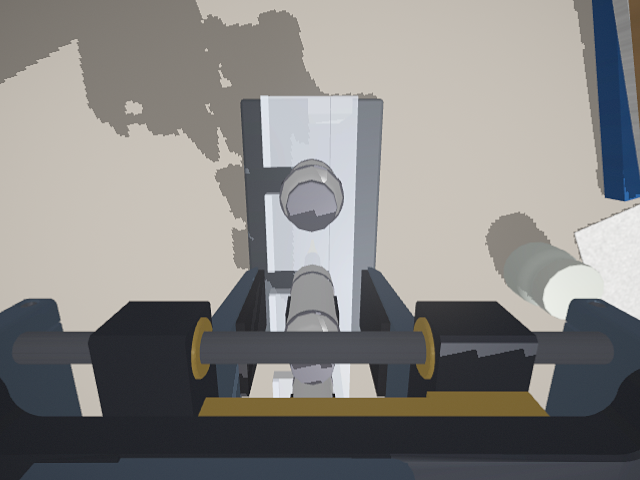

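The pipette sits at u≈313, centred between the fingers (312.5), and the neighbour at (312,205) is clear. I close.

Emit:
{"name": "send_rows", "arguments": {"motion": [[0,0,0,0,0,0,-0.3],[0,0,0,0,0,0,-0.45],[0,0,0,0,0,0,-0.6],[0,0,0,0,0,0,-0.6],[0,0,0,0,0,0,-0.6],[0,0,0,0,0,0,-0.6]], "squeeze": 20}}

```text
time_s: 9.6
ee_pos: [492.0, 305.5, 153.1]
ee_rot: [180.0, -0.0, 76.2]
force: [0.3, -0.1, 0.4]
gripper_width: 23.8
gripper_force: 20.0
```

Emit:
{"name": "send_rows", "arguments": {"motion": [[0,0,0.006,0,0,0,-0.6],[0,0,0.018,0,0,0,-0.6],[0,0,0.036,0,0,0,-0.6],[0,0,0.06,0,0,0,-0.6],[0,0,0.09,0,0,0,-0.6],[0,0,0.12,0,0,0,-0.6],[0,0,0.15,0,0,0,-0.6],[0,0,0.18,0,0,0,-0.6],[0,0,0.21,0,0,0,-0.6],[0,0,0.24,0,0,0,-0.6],[0,0,0.27,0,0,0,-0.6],[0,0,0.3,0,0,0,-0.6],[0,0,0.33,0,0,0,-0.6],[0,0,0.355,0,0,0,-0.6],[0,0,0.37,0,0,0,-0.6],[0,0,0.38,0,0,0,-0.6],[0,0,0.38,0,0,0,-0.6],[0,0,0.38,0,0,0,-0.6]]}}

```text
time_s: 11.85
ee_pos: [491.8, 305.4, 342.4]
ee_rot: [-180.0, 0.0, 76.2]
force: [0.0, 0.3, -0.5]
gripper_width: 23.5
gripper_force: 20.0
```

```bash
python3 - <<'E'
from snap import *
fs=[]
for n in("scene","side"):
    f=eyes.grab_frame(n);np.savez(n+"2.npz",**f);fs.append(f)
ims=[]
for f in fs:
    u,v=proj(f,[492.1,305.4,270])[0];x,y=int(u-50),int(v-75);print(u,v,x,y)
    for z in(225,):print("pred tip",proj(f,[492.1,305.4,228]))
    x=max(x,0);y=max(y,0);ims.append(cv2.resize(f["pixels"][y:y+150,x:x+100,::-1],(400,600),interpolation=cv2.INTER_CUBIC))
cv2.imwrite("pics/m2.png",np.hstack(ims))
E
```

```text
480.26387614132454 189.79130169609877 430 114
pred tip [[476.29896053 207.67480474]]
228.30898538393853 115.8244937093018 178 40
pred tip [[230.56661952 131.96477359]]
```

View pics/m2.png

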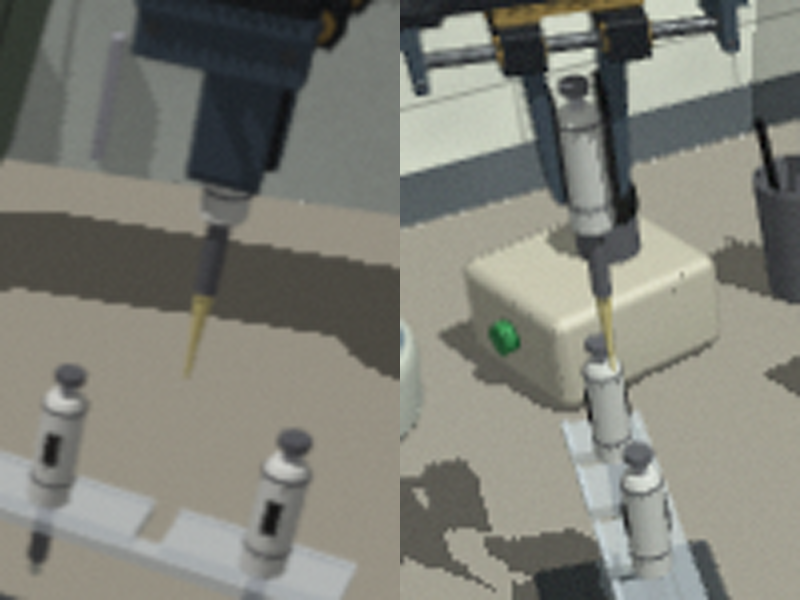

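The tip ends at scene (476.6,207.9) and side (231.4,130.4), within 2 px of the prediction for an upright pipette. I carry it high, then lower to a hover above the mouth.

Emit:
{"name": "send_rows", "arguments": {"motion": [[0.003,-0.01,0,0,0,0,-0.6],[0.01,-0.033,0,0,0,0,-0.6],[0.02,-0.067,0,0,0,0,-0.6],[0.033,-0.11,0,0,0,0,-0.6],[0.048,-0.16,0,0,0,0,-0.6],[0.063,-0.21,0,0,0,0,-0.6],[0.078,-0.26,0,0,0,0,-0.6],[0.093,-0.31,-0.01,0,0,0,-0.6],[0.108,-0.36,-0.03,0,0,0,-0.6],[0.121,-0.405,-0.06,0,0,0,-0.6],[0.132,-0.443,-0.09,0,0,0,-0.6],[0.141,-0.472,-0.12,0,0,0,-0.6],[0.146,-0.49,-0.15,0,0,0,-0.6],[0.148,-0.497,-0.175,0,0,0,-0.6],[0.148,-0.497,-0.19,0,0,0,-0.6],[0.148,-0.497,-0.196,0,0,0,-0.6],[0.148,-0.497,-0.196,0,0,0,-0.6],[0.148,-0.497,-0.196,0,0,0,-0.6]]}}

```text
time_s: 14.2
ee_pos: [566.3, 57.3, 245.5]
ee_rot: [179.9, -0.0, 76.2]
force: [0.3, 0.2, -0.7]
gripper_width: 23.5
gripper_force: 20.0
```

```bash
python3 - <<'E'
from snap import *
fs=[]
for n in("scene","side"):
    f=eyes.grab_frame(n);np.savez(n+"3.npz",**f);fs.append(f)
ims=[]
for f in fs:
    u,v=proj(f,[566.2,56.9,105])[0];x,y=int(u-33),int(v-50);print(x,y,"tip",proj(f,[566.2,56.9,130]),"mouth",proj(f,[566.2,56.9,78.5]))
    ims.append(cv2.resize(f["pixels"][y:y+100,x:x+66,::-1],(396,600),interpolation=cv2.INTER_CUBIC))
cv2.imwrite("pics/m3.png",np.hstack(ims))
E
```

```text
315 202 tip [[349.00592278 242.9388867 ]] mouth [[348.06177949 261.62051568]]
281 172 tip [[314.60767833 214.24066168]] mouth [[314.82334711 231.45993557]]
```

View pics/m3.png

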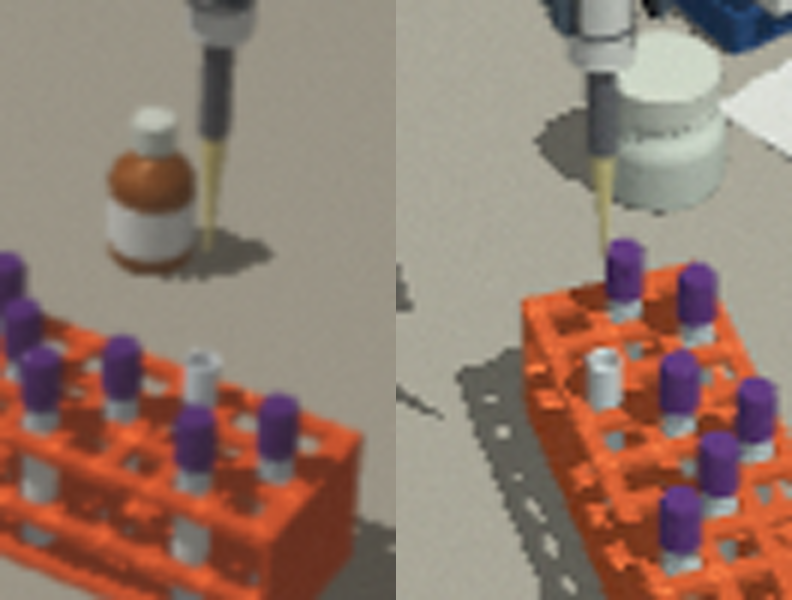

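```bash
python3 - <<'E'
from h import *
S,D=load("scene3.npz"),load("side3.npz")
print(tri([S,D],[(349.4,243.5),(316.1,214.6)]),tri([S,D],[(348.9,261.4),(315.8,231.2)]))
E
```

```text
(array([568.48365017,  57.01107556, 129.06421659]), [1.6, 1.6]) (array([567.57730506,  57.66723488,  79.30475955]), [1.7, 1.7])
```

The tip is within 1 mm of the mouth in xy and 50 mm above it. I lower 42 mm with a 0.5 mm correction.

Emit:
{"name": "send_rows", "arguments": {"motion": [[-0.001,0.001,-0.01,0,0,0,-0.6],[-0.001,0.001,-0.025,0,0,0,-0.6],[-0.001,0.001,-0.04,0,0,0,-0.6],[-0.001,0.001,-0.055,0,0,0,-0.6],[-0.001,0.001,-0.068,0,0,0,-0.6],[-0.001,0.001,-0.078,0,0,0,-0.6],[-0.001,0.001,-0.084,0,0,0,-0.6],[-0.001,0.001,-0.084,0,0,0,-0.6],[-0.001,0.001,-0.084,0,0,0,-0.6],[-0.001,0.001,-0.084,0,0,0,-0.6],[-0.001,0.001,-0.084,0,0,0,-0.6]]}}

```text
time_s: 15.68
ee_pos: [565.6, 57.5, 203.1]
ee_rot: [180.0, -0.0, 76.2]
force: [0.0, 0.9, -0.9]
gripper_width: 23.4
gripper_force: 20.0
```

```bash
python3 - <<'E'
from snap import *
ims=[]
for n in("scene","side"):
    f=eyes.grab_frame(n);np.savez(n+"4.npz",**f)
    u,v=proj(f,[566.2,56.9,85])[0];x,y=int(u-20),int(v-30);print(x,y)
    ims.append(cv2.resize(f["pixels"][y:y+60,x:x+40,::-1],(400,600),interpolation=cv2.INTER_CUBIC))
cv2.imwrite("pics/m4.png",np.hstack(ims))
E
```

```text
328 229
294 199
```

View pics/m4.png

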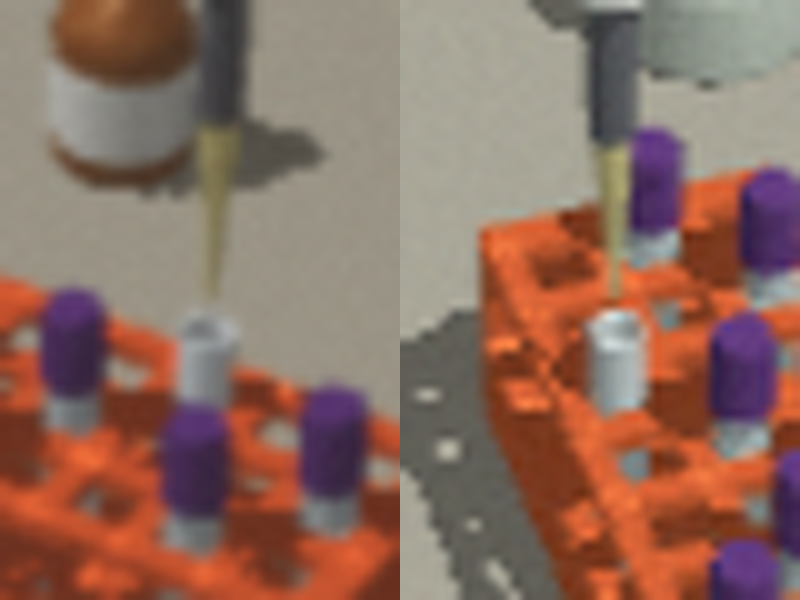

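The tip ends at crop (211,298) over the mouth at (208,325) in the scene view, and at (614,297) over (616,324) in the side view. It is centred and about 7.5–8 mm above the rim. The lid is shut and the pipette is upright and still, so I hand the job in.

```bash
python3 -c "
from workcell import env
print(env.job_done())"
```

```text
the job is handed in; nothing more can be done
None
```

The tip box lid is shut, and the arm is holding the pipette upright and still, tip centred about 8 mm above the open tube's rim; I handed the job in at about 16 s, and the result was not reported back.

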